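Level the book cradle and zero its tilt gauge

TASK

Get the book cradle ready for scanning: turn its round white tilt knob until the hinged black plate sits level, then turn the bezel of the dial gauge at the cradle's other end until its zero mark stands at the tip of the pointer. Work only through the knob and the bezel (do not push on the plate), let go at the end, and leave the book, the computer mouse and the cup where they are.

Things in the scene. Friction and masses are not known exactly. Their poses are not given: they have to be found in the camera images.
- cradle: Book cradle, fixed to the desk: dark steel base board 200 (x) x 420 (y) x 14 mm; origin at the centre of its underside; at yaw 0 its x points away from the robot. At y = -165 mm a black gear housing (76 x 72 mm, top 80 mm above the desk) carries the tilt knob; at y = +165 mm an aluminium housing (62 x 62 mm, top 72 mm) carries the dial gauge. Brackets at y = +-110 mm, 80 mm high, carry the plate.
- cradle_plate: Hinged black plate between the brackets, 180 (x) x 200 (y) x 8 mm, 4 mm steel strips along its two long edges; origin at its centre, on the axle, 68 mm above the desk. Tips about its own y axis (the cradle's y) only; its z axis is its normal. Starts tipped by 0.08 to 0.17 rad, far (+x) edge low; edges stay below 95 mm. It moves with the knob and stays where left.
- tilt_knob (a joint): Angle of the tilt knob (rad) about the vertical, growing anticlockwise seen from above, 0 where the plate is level; starts 0.7 to 1.4; stops at +-2.4. Each rad tips the plate by 0.12 rad: turning it clockwise from above raises the far edge. Stays where left; friction about 0.12 N m.
- knob_grip (a point): On the tilt knob's axis at gripping height, 111 mm above the desk. The knob is a round white plastic disc with a finely ribbed rim, 57 mm in diameter, from 87 to 117 mm above the desk; it can be gripped across at any yaw.
- bezel (a joint): Angle of the gauge's bezel (rad), about the vertical, growing anticlockwise seen from above, zero mark along the cradle's +x at 0 (and at every full turn); starts anywhere from 0.7 to 5.5; no stop within two turns either way. Stays where left; friction about 0.08 N m.
- bezel_grip (a point): On the bezel's axis at gripping height, 109 mm above the desk. The bezel is a round knurled steel rim, 65 mm in diameter, from 83 to 111 mm above the desk; can be gripped across at any yaw. Inside, 5 mm below the rim, lies the white dial face with short ticks every 30 degrees, which turns with the bezel.
- zero_mark (a point): The zero mark: the one black bar (6.5 x 8 mm, 4 mm high) standing on top of the bezel's rim. A broad black bar (7 x 6 mm) on the dial face continues it inwards, beneath the pointer's tip when they meet. This point is 25 mm from the bezel's axis, on the mark's middle line.
- pointer_tip (a point): Tip of the gauge's black pointer, 25 mm from the same axis, over the dial face; its thick round hub is on the axis. It does not turn with the bezel; it turns anticlockwise from above by 3 rad for each rad the far edge of the plate sinks, and points along the cradle's +x when the plate is level.
- book: Bystander: closed book lying flat beyond the cradle, 130 x 190 x 36 mm, loose; origin at the centre of its underside.
- mouse: Bystander: black computer mouse beside the gauge end of the cradle, 105 x 60 x 31 mm, loose; origin at the centre of its underside.
- pen_cup: Bystander: empty blue cup beyond the cradle, 72 mm in diameter, 85 mm high, loose; origin at the centre of its underside.

How it is judged:
By the outcome, as a careful person would: the job done as asked, in the order asked, and still so for the second after the job is handed in, with the robot touching nothing.
It also fails if it takes over 64 s, if anything falls off the work surface, if the arm or the gripper's body presses on something with over 40 N, if the wrist force passes 120 N, or if a joint passes its speed limit or range.

ROBOT

A 6-joint arm with a two-finger parallel gripper is mounted at the origin on the work surface. World frame = base frame: x ahead of the robot, y to its left, z up, the work surface at z = 0. Lengths are in m, angles in rad, forces in N, time in s.
With the tool pointing down it reaches from about 0.375 to 0.925 m from the base axis. Payload 5.7 kg.
Tool frame: the origin (TCP) lies midway between the tips of the shut fingers; the grasp point (between the pads) lies 19 mm behind it; z points along the fingers, y is the line along which they close (so a half turn about z gives the same grasp; the last joint's range is limited). The gripper opens to 88 mm and grips with 3 to 60 N. Pads are 20 mm wide; open, the fingers measure 115 mm over their backs; the gripper's body (75 mm by 178 mm) begins 61 mm behind the grasp point.
Start: joints at [-1.346, 0.359, 1.51, -0, 1.272, -0.115], TCP at [0.2, -0.566, 0.223] pointing down, gripper open.
Joint ranges: [-2.97, 2.97], [-1.01, 2.36], [0.21, 2.38], [-0.96, 4.11], [0.2, 2.71], [-2.98, 2.98]. Speed limits (rad/s): [2.39, 2.39, 3.14, 3.14, 3.14, 3.14].

INTERFACE

Orientations are given as a unit quaternion [x, y, z, w].
In Python, from bench import move_ptp, servo_line, goto_joints, move_gripper, sleep, inverse_kinematics, capture, PlanningError, close_job, spot_in, silhouettes, current_clock, current_joint_pos, current_qvel, current_joint_torque, current_position, current_orientation, current_force, current_torque, current_finger_gap, current_grip_force gives the robot as it stands. Calls block until the motion is done:
- move_ptp(position, orientation): joint-space move of the TCP to a pose.
- servo_line(position, orientation=None, rate=0.15, contact_N=None): straight line of the TCP; orientation=None keeps the orientation; rate is the mean speed in m/s. With contact_N (N) it stops when the force on the tool has changed by that much, and returns True; else False.
- goto_joints(angles): joint-space move.
- move_gripper(opening): finger opening in m; the grip force is fixed at half the most; returns when the fingers have stopped.
- sleep(seconds).
- inverse_kinematics(position, orientation): joint angles nearest the present ones, or None.
- capture(name): name is "side" or "top" or "wrist"; returns a dict with "image" (420x560x3 uint8, blue, green, red), "range_z" (420x560 float32, m along the optical axis (not along the pixel's ray), 0 where there is no reading), "intrinsics" (3x3 intrinsics, pixels), "k1" (the pictures are not rectified: a ray, as slopes to the right and down, at radius r is drawn at 1 + k1 r^2 times it, then the intrinsics apply), "R" (3x3) and "t" (3): a world point X has camera coordinates R X + t. Camera axes: x right, y down, z forward; pixel columns grow to the right and rows downward; lengths in m; the calibration is good to about 2 mm. A picture is of the moment at which its call begins.
A pose or a line that the arm cannot do raises PlanningError and nothing moves.
- close_job(): hands the job in; it is judged then, once.
Trained networks look in the newest picture that a camera, given by its name, has taken for a name from the list of things; names that differ only in an ending like _2 or _b are one class to them, and where a whole thing is asked for, a point or a joint stands for the part that bears it (a point fixed in the world has none). Each returns a list of dicts, best first, with "conf" (0 to 1); they miss things now and then, are a little off and sometimes report something else, mostly with a low value. They report only what shows in the picture. A call takes as long as a camera call.
- spot_in(camera, query): "xy" ([column, row] in pixels, amid what is visible of it).
- silhouettes(camera, query): "region" (420x560 bool, what is visible of it) and "xy" ([column, row] in pixels, amid what is visible of it).
Readings, each from a call of its own:
- current_clock(): time.
- current_joint_pos(): joint angles.
- current_qvel(): joint speeds.
- current_joint_torque(): joint torques, N m.
- current_position(): TCP position.
- current_orientation(): TCP orientation.
- current_force(): force on the tool from outside, world axes, zero at the start.
- current_torque(): the same for the moment, N m.
- current_finger_gap(): finger opening in m.
- current_grip_force(): force on a finger pad.
Only numpy, scipy, OpenCV 4.12 (cv2) and the standard library are available. Lean on these libraries where they do the work, as an engineer would, in place of code of your own. Each camera call takes 0.05 s, during which the arm holds its last target. There are 200 camera calls.

## Working session

There is one attempt and no reset: what is moved stays moved. The work goes in short steps, each a Python script; the robot and the scene stay as the last script left them, time stands still between calls to the robot, and variables do not carry over. Pictures are saved under pics/ and viewed, at most 10 in all, crops included, and the job is handed in when it is done.

```bash
ls; mkdir -p pics; cat > h.py <<'E'
import numpy as np, cv2
from bench import *
from scipy.spatial.transform import Rotation as Ro
def ray(c,px):
    K=c["intrinsics"];p=np.array([[(px[0]-K[0,2])/K[0,0],(px[1]-K[1,2])/K[1,1]]])[0]
    s=p.copy()
    for _ in range(20): s=p/(1+c["k1"]*(s@s))
    return np.array([s[0],s[1],1.])
def atz(c,px,z):
    d=c["R"].T@ray(c,px); o=-c["R"].T@c["t"]; return o+d*(z-o[2])/d[2]
def atd(c,px):
    x,y=int(round(px[0])),int(round(px[1])); w=c["range_z"][y-2:y+3,x-2:x+3]; w=w[w>0]
    return c["R"].T@(ray(c,px)*np.median(w)-c["t"])
def proj(c,X):
    X=c["R"]@np.array(X)+c["t"]; s=X[:2]/X[2]; s=s*(1+c["k1"]*(s@s)); K=c["intrinsics"]
    return np.array([K[0,0]*s[0]+K[0,2],K[1,1]*s[1]+K[1,2]])
def down(yaw): return Ro.from_euler('ZX',[yaw,np.pi]).as_quat()  # tool y = horizontal axis
E
python3 - <<'E'
from h import *
print(current_clock(),current_orientation(), down(0))
ims=[]
for n in ["top","side"]:
    c=capture(n); ims.append(c["image"])
    print(n,-c["R"].T@c["t"])
    for q in ["tilt_knob","bezel","zero_mark","pointer_tip","cradle_plate","cradle","book","mouse","pen_cup"]:
        r=spot_in(n,q)
        for a in r[:2]: print(q,round(a["conf"],2),np.round(a["xy"],1),np.round(atd(c,a["xy"]),3))
cv2.imwrite("pics/a.png",ims[0]); cv2.imwrite("pics/b.png",ims[1])
E
```

```text
pics
0.0 [ 9.85607624e-01  1.69046784e-01 -4.56042730e-05 -8.91207506e-04] [1.000000e+00 0.000000e+00 0.000000e+00 6.123234e-17]
top [0.45733654 0.1059234  0.91898847]
tilt_knob 0.68 [425.7 267.3] [ 0.497 -0.196  0.118]
bezel 0.7 [279.6 222.2] [0.611 0.103 0.107]
zero_mark 0.82 [279.4 219.5] [0.617 0.104 0.108]
pointer_tip 0.41 [426.9 265.3] [ 0.501 -0.199  0.119]
pointer_tip 0.35 [275.8 220.4] [0.615 0.111 0.107]
cradle_plate 0.78 [350.8 246.4] [ 0.554 -0.052  0.073]
cradle 0.78 [347.1 248.7] [ 0.549 -0.043  0.075]
cradle 0.49 [229.1 228.7] [0.616 0.223 0.032]
book 0.94 [320.8 161.7] [ 0.768 -0.005  0.037]
book 0.2 [279.3 220.7] [0.614 0.104 0.108]
mouse 0.63 [426.5 266.4] [ 0.499 -0.198  0.118]
pen_cup 0.89 [436.8 193.2] [ 0.682 -0.29   0.006]
side [0.57535052 0.75882281 0.79422112]
bezel 0.67 [291.2 222.8] [0.612 0.125 0.106]
zero_mark 0.65 [292.2 218.2] [0.611 0.115 0.106]
pointer_tip 0.49 [281.4 113.6] [ 0.665 -0.236  0.071]
cradle_plate 0.68 [324.2 175.7] [ 0.56  -0.038  0.072]
cradle 0.68 [323.7 202.3] [0.558 0.038 0.074]
cradle 0.31 [291.6 224.3] [0.611 0.129 0.106]
book 0.87 [216.3 200.9] [0.768 0.02  0.037]
mouse 0.95 [280.  302.4] [0.619 0.24  0.03 ]
mouse 0.45 [358.4 114.7] [ 0.497 -0.19   0.117]
pen_cup 0.87 [282.4 112.7] [ 0.662 -0.236  0.074]
```

View pics/a.png

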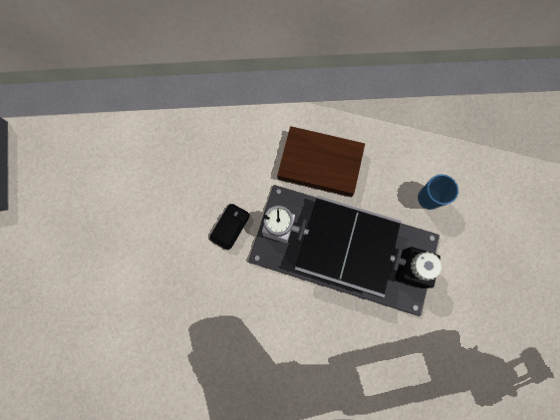

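View pics/b.png

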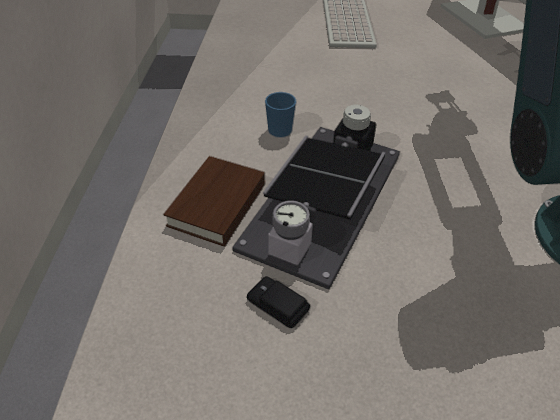

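The top picture shows the gauge at (278,220) with its black pointer, the plate at (347,248), the knob at (426,266), and the book, cup and mouse clear of both. In the side picture the gauge is at (291,218). Next I'll get precise geometry from the depth data.

```bash
cat >> h.py <<'E'
def cloud(c):
    h,w=c["range_z"].shape; K=c["intrinsics"]
    u,v=np.meshgrid(np.arange(w),np.arange(h)); 
    p=np.stack([(u-K[0,2])/K[0,0],(v-K[1,2])/K[1,1]],-1); s=p.copy()
    for _ in range(20): s=p/(1+c["k1"]*(s**2).sum(-1,keepdims=True))
    z=c["range_z"][...,None]
    return (np.concatenate([s*z,z],-1)-c["t"])@c["R"]
def circ(P,zlo,zhi,c0,r=0.045):
    m=(P[...,2]>zlo)&(P[...,2]<zhi)&(np.hypot(P[...,0]-c0[0],P[...,1]-c0[1])<r)
    q=P[m][:,:2].astype(np.float32); (x,y),R=cv2.minEnclosingCircle(q); return np.array([x,y]),R,q.mean(0),len(q),np.median(P[m][:,2])
def plane(c,P,name,yaw):
    r=silhouettes(name,"cradle_plate")
    if not r: return None
    m=cv2.erode(r[0]["region"].astype(np.uint8),np.ones((7,7)))>0; m&=(P[...,2]>.04)&(P[...,2]<.1)
    q=P[m]
    for _ in range(4):
        A=np.c_[q[:,:2],np.ones(len(q))]; k=np.linalg.lstsq(A,q[:,2],rcond=None)[0]; e=q[:,2]-A@k
        q=q[abs(e)<2.5*e.std()]
    g=k[:2]; ex=np.array([np.cos(yaw),np.sin(yaw)]); ey=np.array([-ex[1],ex[0]])
    return -g@ex, -g@ey, e.std(), len(q), q.mean(0)
E
python3 - <<'E'
from h import *
yaw=-.33
for n in ["top","side"]:
    c=capture(n);P=cloud(c)
    k=circ(P,.110,.125,(.5,-.197)); b=circ(P,.098,.120,(.61,.11))
    print(n,k,b)
    d=b[0]-k[0]; print("dist",np.hypot(*d),"yaw",np.arctan2(-d[0],d[1]))
    yaw=np.arctan2(-d[0],d[1])
    print(plane(c,P,n,yaw))
    # desk check
    q=P[(P[...,2]<.01)&(abs(P[...,0]-.5)<.3)&(abs(P[...,1])<.4)]; q=q[q[:,2]>-.01]; A=np.c_[q[:,:2],np.ones(len(q))]; print("desk",np.linalg.lstsq(A,q[:,2],rcond=None)[0])
# hover above knob
d=0.33
y0=Ro.from_quat(current_orientation()).as_matrix()[:,1]; print(y0)
E
```

```text
top (array([ 0.50030029, -0.20291546]), 0.02998834289610386, array([ 0.49981585, -0.20102288], dtype=float32), 583, np.float64(0.11761838164971315)) (array([0.6147542 , 0.10751206]), 0.032255012542009354, array([0.61465716, 0.10685432], dtype=float32), 696, np.float64(0.10748275382897676))
dist 0.33085487101081273 yaw -0.35323394382284945
(np.float64(0.11437680411849828), np.float64(-0.0007136763333334892), np.float64(0.0013549840110393533), 5887, array([ 0.55572854, -0.04809477,  0.0731287 ]))
desk [-0.00010029  0.0005286   0.00107363]
side (array([ 0.4982807 , -0.20074421]), 0.029571926221251488, array([ 0.49943906, -0.19776309], dtype=float32), 366, np.float64(0.11623240347008484)) (array([0.61551613, 0.10590723]), 0.03475355729460716, array([0.61388576, 0.10911096], dtype=float32), 933, np.float64(0.10639253434851662))
dist 0.3282975050865633 yaw -0.36516258774250937
(np.float64(0.11262583894861036), np.float64(-0.002022374446594574), np.float64(0.0012372714674822958), 4595, array([ 0.55817904, -0.03925745,  0.07197689]))
desk [ 0.00081467  0.0005502  -0.00094533]
[ 3.33274274e-01 -9.42829920e-01 -6.00786840e-06]
```

```bash
python3 - <<'E'
from h import *
k=np.array([.4995,-.2015]); a=1.69
move_ptp([*k,.20],down(a)); 
c=capture("wrist"); P=cloud(c); cv2.imwrite("pics/c.png",c["image"])
try: r=circ(P,.110,.125,k); print(r)
except Exception as e: print(e)
if servo_line([*k,.093],contact_N=12,rate=.1): print("contact",current_position(),current_force()); raise SystemExit
move_gripper(.045); print(current_finger_gap(),current_grip_force(),current_force(),current_torque(),current_position(),current_clock())
E
```

```text
(array([ 0.50035381, -0.2026924 ]), 0.029403051361441612, array([ 0.49993098, -0.20077287], dtype=float32), 3398, np.float64(0.11646995141150523))
0.05590872639824468 30.000332593917847 [0.50034413 0.50311631 1.82728318] [ 0.04083896 -0.11808735 -0.01137754] [ 0.49977541 -0.2015307   0.09317339] 4.7917
```

View pics/c.png

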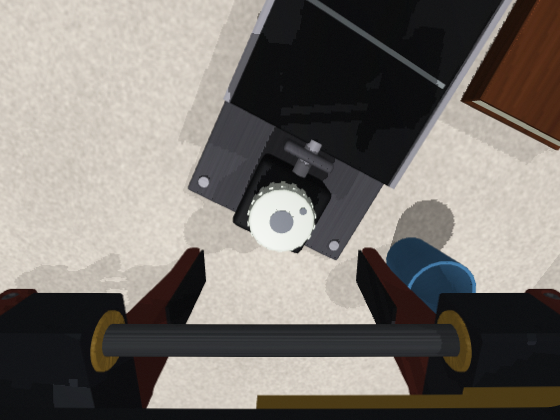

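The wrist view shows the knob at (281,220) centred between the fingers and the cup at (440,270) clear of them. The grip is clean (gap 56 mm, low side force), so I'll turn now.

```bash
cat >> h.py <<'E'
def tilt(yaw=-.357):
    o=[]
    for n in ["side","top"]:
        c=capture(n); r=plane(c,cloud(c),n,yaw)
        if r and r[3]>800: o.append(r)
    return [tuple(np.round(x[:4],4)) for x in o]
E
python3 - <<'E'
from h import *
p=current_position(); a=1.69
print(tilt())
for i in range(1,5):
    move_ptp(p,down(a-.88*i/4)); print(np.round(current_force(),1),np.round(current_torque(),2),current_finger_gap())
print(tilt(),current_position(),current_clock())
E
```

```text
[(np.float64(0.1129), np.float64(-0.0021), np.float64(0.0012), np.float64(4566.0)), (np.float64(0.114), np.float64(-0.001), np.float64(0.0014), np.float64(5693.0))]
[ 2.   1.2 -0.6] [ 0.1  -0.36 -0.08] 0.05552451087520624
[ 3.   0.6 -1.9] [ 0.08 -0.49 -0.19] 0.05531225382764937
[ 4.6  0.5 -2.5] [ 0.12 -0.79 -0.08] 0.05581806551480188
[ 4.8  0.1 -3.9] [ 0.13 -0.91 -0.18] 0.05533807093385896
[(np.float64(0.0073), np.float64(-0.0029), np.float64(0.0013), np.float64(4769.0)), (np.float64(0.0086), np.float64(-0.001), np.float64(0.0014), np.float64(5934.0))] [ 0.50065706 -0.2018806   0.09321787] 6.4917
```

```bash
python3 - <<'E'
from h import *
p=current_position(); a=1.69-.88-.067
move_ptp(p,down(a)); sleep(.2)
print(tilt()); move_gripper(.088); servo_line([p[0],p[1],.21],rate=.2)
print(tilt())
b=np.array([.6147,.1070])
# hover over gauge, wrist camera offset found by where it sees; 
move_ptp([*b,.24],down(1.2))
c=capture("wrist"); P=cloud(c); print(circ(P,.098,.120,b)); 
px=proj(c,[*b,.11]); print(px, -c["R"].T@c["t"])
for q in ["zero_mark","pointer_tip","bezel"]:
    for r in spot_in("wrist",q)[:2]: print(q,r["conf"],r["xy"],atz(c,r["xy"],.108))
x,y=np.clip(px.astype(int),90,None); cr=c["image"][y-75:y+75,x-90:x+90]
np.savez("w.npz",**c); cv2.imwrite("pics/d.png",cv2.resize(cr,None,fx=4,fy=4,interpolation=cv2.INTER_CUBIC)); print(current_clock(),x,y)
E
```

```text
[(np.float64(-0.0007), np.float64(-0.0034), np.float64(0.0013), np.float64(4744.0)), (np.float64(-0.0005), np.float64(-0.0013), np.float64(0.0014), np.float64(5833.0))]
[(np.float64(-0.0007), np.float64(-0.0022), np.float64(0.0013), np.float64(4811.0)), (np.float64(-0.0), np.float64(-0.0011), np.float64(0.0014), np.float64(5827.0))]
(array([0.61552876, 0.10711311]), 0.032481297850608826, array([0.6157967 , 0.10769452], dtype=float32), 3306, np.float64(0.10572997697205955))
[279.80586384 205.15545226] [0.64374983 0.17945954 0.40124062]
zero_mark 0.89 [280.8, 202.2] [0.61649724 0.10894041 0.108     ]
pointer_tip 0.52 [290.1, 204.4] [0.62419775 0.10355086 0.108     ]
bezel 0.92 [279.2, 198.0] [0.61657587 0.11344785 0.108     ]
bezel 0.62 [432.8, 212.6] [0.75317258 0.0443403  0.108     ]
10.2083 279 205
```

View pics/d.png

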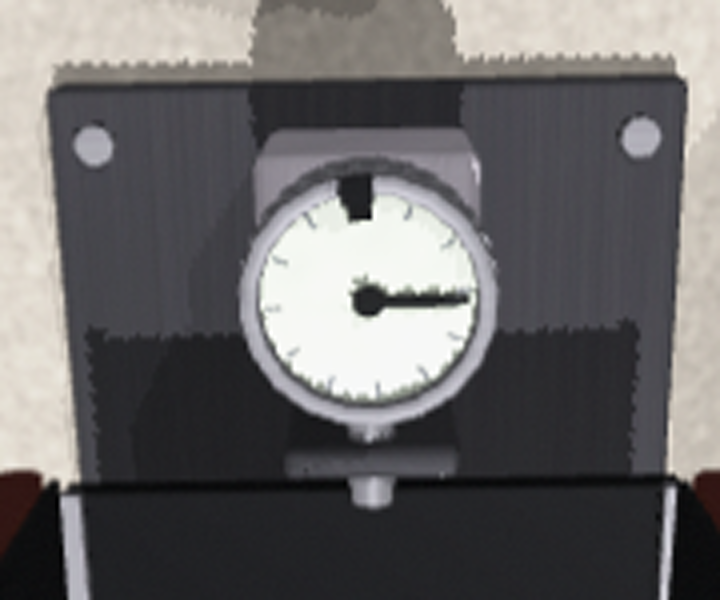

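The crop shows the hub at (369,300), the pointer's tip at (468,298) pointing right along the cradle's +x, and the zero mark at the top at (356,198). Its inner bar ends at (361,216).

```bash
python3 - <<'E'
from h import *
c=dict(np.load("w.npz"))
f=lambda x,y,z: atz(c,[(x+.5)/4-.5+189,(y+.5)/4-.5+130],z)[:2]
hub=f(369,300,.109); tip=f(468,298,.109); m=f(356,185,.113); bar=f(361,216,.106); face=f(367,292,.106)
P=cloud(c)
print(hub,tip,m,bar,face)
ang=lambda v: np.arctan2(v[1],v[0])
for A in (hub,face,np.array([.6155,.1071])): print(ang(tip-A),np.hypot(*(tip-A)),ang(m-A),np.hypot(*(m-A)),ang(bar-A),np.hypot(*(bar-A)))
E
```

```text
[0.61577055 0.10687207] [0.63851634 0.09856039] [0.62343539 0.13500333] [0.62130878 0.12644713] [0.61576363 0.10820829]
-0.35034196662929756 0.024216821398274236 1.3047866575134024 0.0291567848069542 1.2950796179244506 0.020343431494603128
-0.40105144268526277 0.024713716336222314 1.2919432556004502 0.02787167409158734 1.2756462961322292 0.019063156882965674
-0.3552801566609668 0.024549472521937808 1.2937225987441743 0.029009766965737534 1.2791193810592296 0.020200333356820182
```

```bash
cat > turn.py <<'E'
from h import *
import sys
b=np.array([.6157,.1070])
def turn(a,d,n,tag):
    move_ptp([*b,.16],down(a))
    if servo_line([*b,.091],contact_N=12,rate=.08): print("contact",current_position(),current_force()); raise SystemExit
    move_gripper(.05); p=current_position(); print(current_finger_gap(),np.round(current_force(),1),p)
    for i in range(1,n+1): move_ptp(p,down(a+d*i/n))
    print(current_finger_gap(),np.round(current_force(),1),np.round(current_torque(),2))
    move_gripper(.088); servo_line([p[0],p[1],.2],rate=.2); move_ptp([*b,.24],down(1.2))
    c=capture("wrist"); np.savez("w.npz",**c)
    cv2.imwrite("pics/%s.png"%tag,cv2.resize(c["image"][130:280,189:369],None,fx=4,fy=4,interpolation=cv2.INTER_CUBIC))
    print(spot_in("wrist","zero_mark"),tilt(),current_clock())
turn(float(sys.argv[1]),float(sys.argv[2]),int(sys.argv[3]),sys.argv[4])
E
python3 turn.py 2.04 -1.645 6 e
```

```text
0.06353917204873709 [-3.4 -2.4  4.5] [0.61494581 0.10658139 0.09117768]
0.06310590803684284 [-4.1 -1.4  3.1] [-0.06  0.59 -0.07]
[{'xy': [283.7, 200.8], 'conf': 0.9}, {'xy': [251.2, 91.8], 'conf': 0.35}] [(np.float64(-0.0009), np.float64(-0.0028), np.float64(0.0013), np.float64(4249.0)), (np.float64(-0.0001), np.float64(-0.0), np.float64(0.0014), np.float64(1874.0))] 17.1167
```

View pics/e.png

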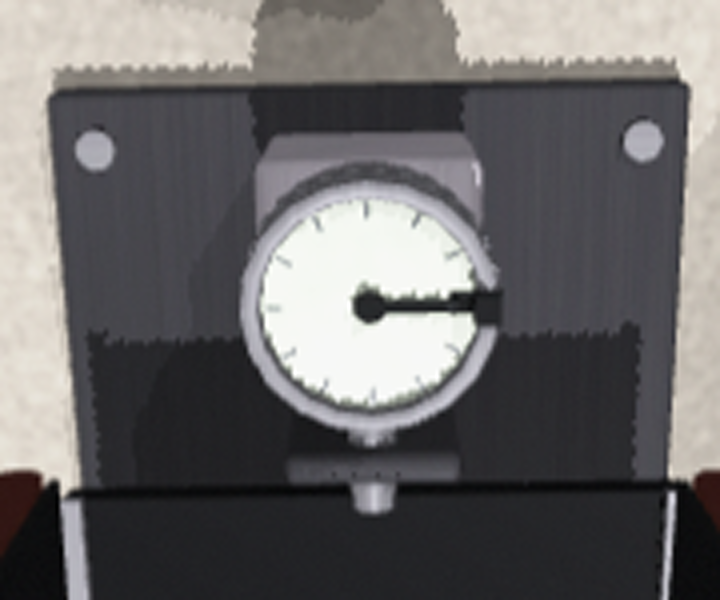

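The crop shows the mark at (487,308), in line with the pointer's tip at (460,304). I'll check it from straight above, where there is no parallax.

```bash
python3 - <<'E'
from h import *
b=np.array([.6157,.1070])
move_ptp([b[0]-.028,b[1]-.0725,.19],down(1.2)); sleep(.3)
c=capture("wrist"); np.savez("w2.npz",**c)
# rectified orthographic view at z=.113 (mark top), cradle axes, 10 px/mm
yaw=-.3535; s=.0001
def view(z,n=600):
    out=np.zeros((n,n,2),np.float32)
    g=(np.arange(n)-n/2)*s*1.3
    X,Y=np.meshgrid(g,-g); W=np.stack([b[0]+X*np.cos(yaw)-Y*np.sin(yaw),b[1]+X*np.sin(yaw)+Y*np.cos(yaw),np.full_like(X,z)],-1)
    q=W@c["R"].T+c["t"]; t=q[...,:2]/q[...,2:]; t=t*(1+c["k1"]*(t**2).sum(-1,keepdims=True)); K=c["intrinsics"]
    return cv2.remap(c["image"],(t[...,0]*K[0,0]+K[0,2]).astype(np.float32),(t[...,1]*K[1,1]+K[1,2]).astype(np.float32),cv2.INTER_CUBIC)
cv2.imwrite("pics/f.png",view(.109))
# dark-pixel centroids per column band
for z,name,r0,r1 in ((.115,"mark",.0265,.031),(.106,"bar",.022,.025),(.109,"ptr",.010,.020)):
    v=view(z); g=cv2.cvtColor(v,cv2.COLOR_BGR2GRAY); 
    c0=int(300+r0/.00013); c1=min(int(300+r1/.00013),599); sub=g[240:360,c0:c1]
    ys,xs=np.nonzero(sub<70); print(name,"dy mm",-(ys.mean()-60)*.13,"spread",np.ptp(ys)*.13,"per col", -((sub<70)*np.arange(-60,60)[:,None]).sum(0)[::8]/np.maximum((sub<70).sum(0)[::8],1)*.13)
v=view(.109);g=cv2.cvtColor(v,cv2.COLOR_BGR2GRAY)[260:340,260:340]; ys,xs=np.nonzero(g<70); print("hub rows",-(np.median(ys)-40)*.13, "cols",(xs.min()-40)*.13)
P=cloud(c); print(circ(P,.098,.120,b),current_clock())
E
```

```text
mark dy mm 0.29475714934180625 spread 12.22 per col [-0.195 -0.13  -0.195 -0.195  1.82 ]
bar dy mm -0.4579222357229648 spread 5.07 per col [-0.455 -0.52  -0.455]
ptr dy mm -0.7999201161946259 spread 4.16 per col [-0.78  -0.845 -0.91  -0.78  -0.845 -0.78  -0.715 -0.78  -0.78  -0.78 ]
hub rows -0.78 cols -3.77
(array([0.61516589, 0.10642129]), 0.0319838710129261, array([0.61559784, 0.10711695], dtype=float32), 5643, np.float64(0.10582696193027788)) 17.925
```

View pics/f.png

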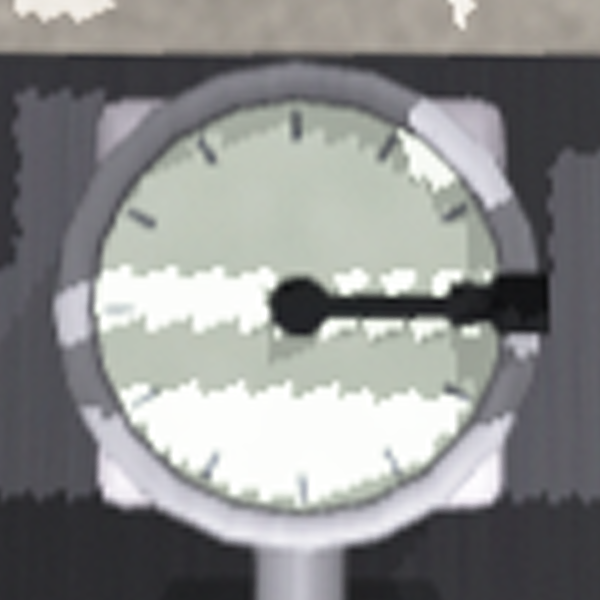

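Seen from above, the mark at (520,302) and the pointer's tip at (470,305) agree to about 0.3 mm (1°). The plate is level to within 0.001 rad and the gripper is clear, so I'll hand in.

```bash
python3 -c "
from bench import *
print(current_force(),current_finger_gap()); print(close_job())"
```

```text
[ 0.62973259  0.24134162 -0.64010161] 0.08783061405870486
the job is handed in; nothing more can be done
None
```

The job is handed in at about 18 s: the plate measures level to within about 0.001 rad, the zero mark stands about 0.3 mm (1°) from the pointer's tip, and the gripper is open and clear; I felt no contact with the book, mouse or cup, but did not re-measure where they lie.

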